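# Get the oil stone out from under the chisels

## Task

Get the boxed oil stone out of the sharpening tray and set it flat in the middle of the stone holder, between the two end cleats, ready for honing the plane iron. The two chisels and the strop lie across the tray above it: lay all three on the rubber mat first, and once the stone is in its holder put each of them back in the tray just as it lay, in the same notches, the same way round and the same side up.

Things in the scene. Friction and masses are not known exactly. Their poses are not given: they have to be found in the camera images.
- sharpening_tray: Fixed open wooden tray 214 x 262 mm. Origin on the bench under the middle of the stone well; x ahead, y left at yaw 0. Floor 6 mm up. Two racks along x, 10 mm thick, centred at y +73 and -73 mm, tops 63 mm up, each with notches at x -60, 0, +60 mm, 36 mm wide at the top: V notches (lowest point 45 mm up) in the +y rack for handles, flat ones (55 mm up) in the other. Tools lie across both racks.
- chisel_wide: Wide chisel: dark round handle 23 mm thick, blade 20 mm wide; 242 mm long. Origin at mid-length, level with the handle's underside; y runs towards the handle, z up. Handle y +13 to +121 mm, axis 11.5 mm up; blade y -11 to -121, lowest at the edge (0 mm). Balances at y +50 mm: grip there. 0.14 kg. Starts in one pair of notches, handle to the tray's +y, origin 50 mm above the bench.
- chisel_narrow: Narrow chisel: pale round handle 23 mm thick, blade 9 mm wide; 250 mm long. Origin at mid-length, level with the handle's underside; y runs towards the handle, z up. Handle y +17 to +125 mm, axis 11.5 mm up; blade y -8 to -125. Balances at y +61 mm: grip at +50. 0.14 kg. Starts in another pair of notches, handle to the tray's +y, origin 50 mm above the bench.
- strop: Honing strop: flat paddle of pale wood, brown leather on top, 228 x 24 x 12 mm. Origin at mid-length on the underside; y runs towards the plain handle, z up (leather side). Broad part y -115 to +35 mm, 24 mm wide; handle 20 mm wide. Balances at y -15 mm: grip the broad part at +15. 0.09 kg. Starts in the third pair of notches, handle to the tray's +y, underside 55 mm above the bench.
- stone_box: Oil stone in its closed dark wooden box: plain block 56 mm (x) by 122 mm (y) by 37 mm high, lid fixed on. Origin at the centre of the underside, z up. 0.36 kg. Starts on the tray's floor in the 136 mm wide well, length along the racks, under the chisels and the strop, its top 43 mm above the bench.
- stone_holder: Fixed wooden board 80 mm (x) by 196 mm (y), upper face 15 mm above the bench, with two dark end cleats 8 mm higher, 136 mm apart along y; long sides open. Origin on the bench under its middle. The stone box sits in the middle of the upper face, length along y.
- bench_mat: Dark rubber mat fixed on the bench, 270 mm (x) by 190 mm (y), 3 mm thick. Origin at the centre of its underside. Left or right of the tray, the stone holder on the other side. The three tools fit on it side by side along x, 58 mm apart.
- block_plane: Small block plane, 49 x 161 x 48 mm, behind the work; leave it alone. Origin at the centre of its underside.
- peg_jar: Glass jar with a wooden lid, 62 mm in diameter, 79 mm high, behind the work; leave it alone. Origin at the centre of its underside.
Not all that is in view belongs to the job. Leave any purple look-alike of the stone_box alone.

How it is judged:
By the outcome, as a careful person would: the job done as asked, in the order asked, and still so for the second after the job is handed in, with the robot touching nothing.
It also fails if it takes over 149 s, if anything falls off the work surface, if the arm or the gripper's body presses on something with over 40 N, if the wrist force passes 120 N, or if a joint passes its speed limit or range.

## Robot

A 6-joint arm with a two-finger parallel gripper is mounted at the origin on a cart in front of the work surface, level with it; the furniture and walls round the work are solid. World frame = base frame: x ahead of the robot, y to its left, z up, the work surface at z = 0. Lengths are in m, angles in rad, forces in N, time in s.
With the tool pointing down it reaches from about 0.3 to 0.775 m from the base axis. Payload 14.6 kg.
Tool frame: the origin (TCP) lies midway between the tips of the shut fingers; the grasp point (between the pads) lies 19 mm behind it (ctrl.grip_depth is the distance from the TCP to the grasp point, in m); z points along the fingers, x is the direction in which the jaws open and shut, and the axes are right-handed (so a half turn about z gives the same grasp; the last joint's range is limited). The gripper opens to 94 mm and grips with 3 to 60 N. Pads are 16 mm wide; open, the fingers measure 119 mm over their backs; the gripper's body (75 mm by 177 mm) begins 78 mm behind the grasp point.
Start: joints at [1.162, 0.3, 1.521, -0, 1.321, -0.067], TCP at [0.184, 0.518, 0.205] pointing down, gripper open.
Joint ranges: [-3.03, 3.03], [-0.79, 2.21], [0.23, 2.52], [-1.04, 4.18], [0, 3.07], [-2.55, 2.55]. Speed limits (rad/s): [2.22, 2.22, 2.57, 3.14, 3.14, 3.14].

## Interface

Orientations are given as [roll, pitch, yaw] about the fixed x, y, z axes, in that order (R = Rz(yaw) Ry(pitch) Rx(roll)).
In Python, from station import ctrl gives the robot as it stands.
- The arm moves only by the tool play_rows, never from a script. Its argument "steps" is a list that holds one entry, the list of rows, each a list of 7 numbers: the shift along the tool's x, y, z in cm, then the turn, a rotation vector about the tool's x, y, z in rad, then the opening, from 0 (shut) to 1 (fully open). In form: [[[x, y, z, ax, ay, az, hand], ...]]. A call has 1 to 20 rows; each row is the pose to reach, as a shift and turn from the pose measured when the call began, along the tool's axes at that moment; what a row does not reach only later rows make up. A row lasts 1/12 s, in which the tool goes at most 41.7 mm and 7.16 degrees, less where a joint would pass 70% of its speed; a pose out of reach is approached as far as the arm can. A call with a gripper value outside its range is refused whole. The fingers move at their own pace and stop on an object; "force" is the grip in N (left out, the last holds). Time passes only in rows, so rows that repeat a pose let the fingers close. It gives the time, the measured TCP pose, the force and the opening at its end, in the units of the state.
- ctrl.get_obs(): the state, without advancing time (a new reading comes with each control period).
- ctrl.camera(name): name is "scene" or "top" or "wrist"; returns a dict with "frame" (420x560x3 uint8, blue, green, red), "fovy" (degrees; the focal length in pixels is half the picture's height over the tangent of half this angle, whatever the lens; pixels are square), "cx", "cy" (the principal point, pixels), "world_to_cam" (4x4, takes a point from world to camera coordinates). Camera axes: x right, y up, looking along -z (the intrinsics and any distortion apply to the point x, -y, -z); pixel columns grow to the right and rows downward; lengths in m; the calibration is good to about 2 mm. The wrist camera is an equidistant fisheye: a pixel r from the principal point sees the ray r / f radians off the axis. A picture is of the moment at which its call begins. There is no depth.
- ctrl.hand_in(): hands the job in, once; it reports no verdict.
The state is a dict: "time_s": time; "qpos": joint angles; "joint_vel": joint speeds; "tau": joint torques, N m; "ee_pos": TCP position; "eef_rot": TCP orientation; "force": force on the tool from outside, world axes, zero at the start; "moment": the same for the moment, N m; "grip_width": finger opening in m.
Only numpy, scipy, OpenCV 4.12 (cv2) and the standard library are available. Lean on these libraries where they do the work, as an engineer would, in place of code of your own. Each camera call takes 0.05 s, during which the arm holds its last target. There are 200 camera calls.

## Working session

There is one attempt and no reset: what is moved stays moved. The work goes in short steps, Python scripts to look and compute and a tool call to move; the robot and the scene stay as the last step left them, time stands still between calls to the robot, and variables do not carry over. Pictures are saved under pics/ and viewed, about 12 in all and at most 16, crops included, and the job is handed in when it is done.

Besides the shell and the picture viewer there is one more tool, called by a JSON object that holds its "api" and its "payload", one argument or row to a line. play_rows: Moves the arm, as the interface text tells. Its arguments: {"type":"object","properties":{"steps":{"type":"array"},"force":{"type":"number"}},"required":["steps"]}

```bash
ls; mkdir -p pics
python3 - <<'E'
from station import ctrl
import cv2
o=ctrl.get_obs();print(o['ee_pos'],o['eef_rot'],o['grip_width'],o['time_s'],ctrl.grip_depth)
for n in('top','scene'):
    c=ctrl.camera(n);cv2.imwrite(f'pics/{n}0.png',c['frame']);print(n,c['fovy'],c['cx'],c['cy'],c['world_to_cam'].round(4).tolist(),[k for k in c])
E
```

```text
pics
[0.18423898 0.51795965 0.20491391] [-3.14152556e+00  1.09988311e-03  1.22901876e+00] 0.0939822798812914 0.0 0.0188
top 55.85771620339896 270.27956081900584 209.53169116011847 [[-0.0156, -0.9999, 0.0048, 0.0849], [0.9774, -0.0142, 0.211, -0.5743], [-0.2109, 0.008, 0.9775, -0.8491], [0.0, 0.0, 0.0, 1.0]] ['frame', 'fovy', 'cx', 'cy', 'world_to_cam']
scene 43.47456489660405 284.2532021935428 212.41737568140388 [[0.8759, -0.482, -0.0189, -0.4691], [0.3745, 0.6548, 0.6564, -0.3322], [-0.304, -0.5821, 0.7542, -1.3081], [0.0, 0.0, 0.0, 1.0]] ['frame', 'fovy', 'cx', 'cy', 'world_to_cam']
```

View pics/top0.png

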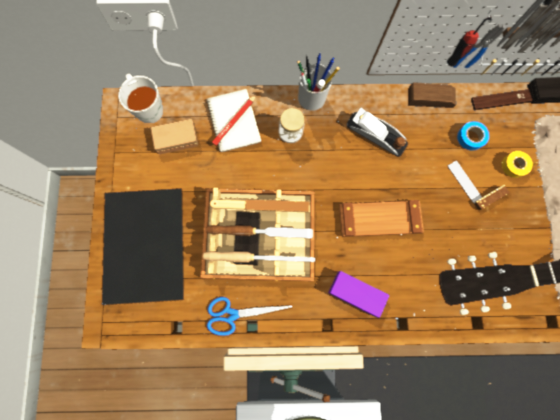

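View pics/scene0.png

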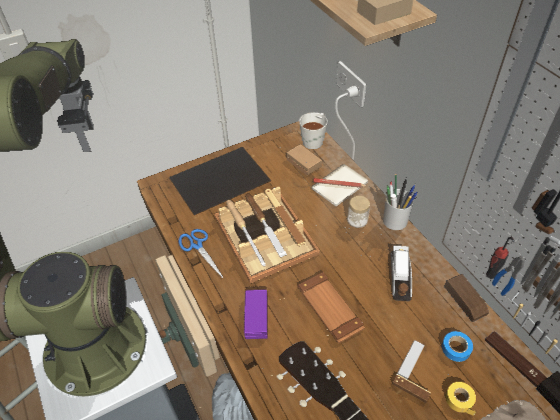

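Top view: the tray is at px (205-315, 190-280) with strop (top, y≈203), wide chisel (232) and narrow chisel (258). The mat is at (104-183, 190-303) and the holder at (340-423, 200-237). Candidates for the stone box: the dark block under the tools (247, 230), the purple block (360, 294, decoy), the brown block (174, 135) and the brown block (433, 95). The one in the tray is the target.

```bash
cat > h.py <<'E'
import numpy as np,cv2
from station import ctrl
from scipy.spatial.transform import Rotation as R
def w2p(c,p):
    f=210/np.tan(np.radians(c['fovy'])/2);q=c['world_to_cam']@np.r_[p,1]
    v=np.array([q[0],-q[1],-q[2]])
    if c.get('fish'):
        r=np.hypot(v[0],v[1]);th=np.arctan2(r,v[2]);return np.array([c['cx'],c['cy']])+f*th*v[:2]/max(r,1e-9)
    return np.array([c['cx'],c['cy']])+f*v[:2]/v[2]
def p2w(c,u,z):
    f=210/np.tan(np.radians(c['fovy'])/2);d=(np.array(u,float)-[c['cx'],c['cy']])/f
    if c.get('fish'):
        th=np.hypot(*d);v=np.r_[d/th*np.sin(th),np.cos(th)]
    else: v=np.r_[d,1]
    M=c['world_to_cam'];r=M[:3,:3].T@np.array([v[0],-v[1],-v[2]]);o=-M[:3,:3].T@M[:3,3]
    return (o+r*(z-o[2])/r[2])[:3]
def cam(n):
    c=ctrl.camera(n);c['fish']=n=='wrist';return c
def go(p,yaw):
    """shift (cm) in tool axes and rotvec for tool-down target TCP p, yaw of tool x"""
    o=ctrl.get_obs();A=R.from_euler('xyz',o['eef_rot']);B=R.from_euler('xyz',[np.pi,0,yaw])
    s=A.inv().apply(np.array(p)-o['ee_pos'])*100;t=(A.inv()*B).as_rotvec()
    return s.round(2).tolist(),t.round(3).tolist()
E
python3 - <<'E'
from h import *
c=cam('top')
F=c['frame']
cv2.imwrite('pics/t1.png',cv2.resize(F[180:290,195:325],None,fx=6,fy=5.4,interpolation=cv2.INTER_CUBIC)[:600])
cv2.imwrite('pics/t2.png',cv2.resize(F[185:310,95:435],None,fx=2.35,fy=2.35,interpolation=cv2.INTER_CUBIC))
E
```

```text
(no output)
```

View pics/t1.png

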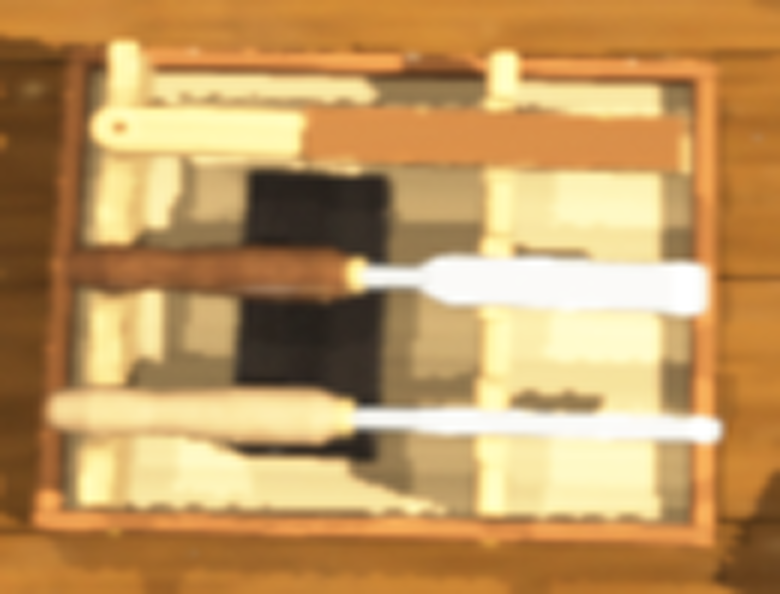

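View pics/t2.png

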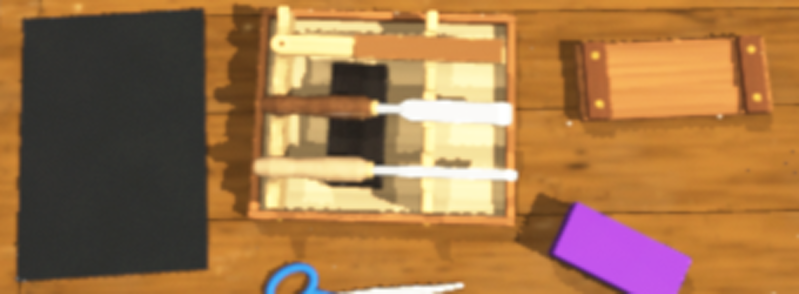

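Run:
```python
from h import *
c=cam('top')
a=lambda X,Y,z:p2w(c,(195+X/6-.0,180+Y/5.4),z)[:2].round(4)
b=lambda X,Y,z:p2w(c,(95+X/2.35,185+Y/2.35),z)[:2].round(4)
for n,l in {'racks':[(125,42,.063),(95,508,.063),(503,52,.063),(490,518,.063)],'strop':[(93,128,.067),(688,145,.067),(305,137,.067)],'wide':[(70,270,.0615),(707,288,.052)],'wneck':[(355,275,.06)],'narrow':[(50,412,.0615),(720,430,.052),(345,417,.06)],'stone':[(250,172,.043),(388,176,.043),(375,460,.043),(235,385,.043)]}.items(): print(n,[a(*q).tolist() for q in l])
print('mat',[b(*q,.003).tolist() for q in [(22,15),(203,10),(207,268),(18,278)]])
print('hold',[b(*q,.023).tolist() for q in [(580,41),(757,36),(770,110),(588,120)]])
```

```text
racks [[0.6285, 0.2017], [0.4309, 0.2101], [0.622, 0.0557], [0.4246, 0.0645]]
strop [[0.5899, 0.2128], [0.5792, -0.0139], [0.5848, 0.132]]
wide [[0.53, 0.2213], [0.5203, -0.0205]]
wneck [[0.5265, 0.1136]]
narrow [[0.4706, 0.2277], [0.4602, -0.0231], [0.467, 0.1178]]
stone [[0.575, 0.1548], [0.5725, 0.101], [0.4503, 0.1072], [0.4828, 0.1603]]
mat [[0.6398, 0.4843], [0.6425, 0.2947], [0.3776, 0.2824], [0.3708, 0.4688]]
hold [[0.5987, -0.0965], [0.6013, -0.2787], [0.5245, -0.2846], [0.517, -0.1002]]
```

Run:
```python
from h import *
print(go((.527,.150,.15),-.043))
```

```text
([-23.19, 44.62, 5.53], [0.0, 0.001, 1.272])
```

{"api": "play_rows", "payload": {
  "steps": [
    [[-12, 22, 0, 0, 0, 0.6, 0.55], [-12, 22, 0, 0, 0, 0.6, 0.55], [-12, 22, 0, 0, 0, 0.6, 0.55], [-12, 22, 0, 0, 0, 0.6, 0.55], [-12, 22, 0, 0, 0, 0.6, 0.55], [-12, 22, 0, 0, 0, 0.6, 0.55], [-23.19, 44.62, 2, 0, 0, 1.272, 0.55], [-23.19, 44.62, 2, 0, 0, 1.272, 0.55], [-23.19, 44.62, 2, 0, 0, 1.272, 0.55], [-23.19, 44.62, 2, 0, 0, 1.272, 0.55], [-23.19, 44.62, 2, 0, 0, 1.272, 0.55], [-23.19, 44.62, 2, 0, 0, 1.272, 0.55], [-23.19, 44.62, 2, 0, 0, 1.272, 0.55], [-23.19, 44.62, 2, 0, 0, 1.272, 0.55], [-23.19, 44.62, 2, 0, 0, 1.272, 0.55], [-23.19, 44.62, 2, 0, 0, 1.272, 0.55]]
  ]
}}

```text
time_s: 1.53
ee_pos: [0.5263, 0.151, 0.1854]
eef_rot: [3.141, 0.0, -0.041]
force: [0.3, 0.1, -0.0]
grip_width: 0.0519
```

Run:
```python
from h import *
o=ctrl.get_obs();print(o['ee_pos'],o['eef_rot'],o['grip_width'],o['time_s'])
c=cam('wrist');print(c['fovy']);np.save('w0.npy',c,allow_pickle=True)
F=c['frame'].copy()
def L(a,b,col):
    for t in np.linspace(0,1,25):
        p=np.array(a)*(1-t)+np.array(b)*t; q=w2p(c,p); cv2.circle(F,(int(q[0]),int(q[1])),0,col,-1)
ey=np.array([.043,.999,0])
for (x,y,g) in [(.4675,.1522,.05),(.5271,.1504,.05),(.5853,.1145,.015)]:
    P=np.array([x,y,.0615]); L(P-ey*(.12+g),P+ey*(.12-g),(0,0,255)); q=w2p(c,P);cv2.circle(F,(int(q[0]),int(q[1])),2,(0,255,0),-1)
cv2.imwrite('pics/w0.png',cv2.resize(F,(800,600)))
```

```text
[0.52625996 0.15095059 0.18536631] [ 3.14108230e+00  3.50956800e-04 -4.13176008e-02] 0.05185859090240607 1.5333
65.70646984690485
```

View pics/w0.png

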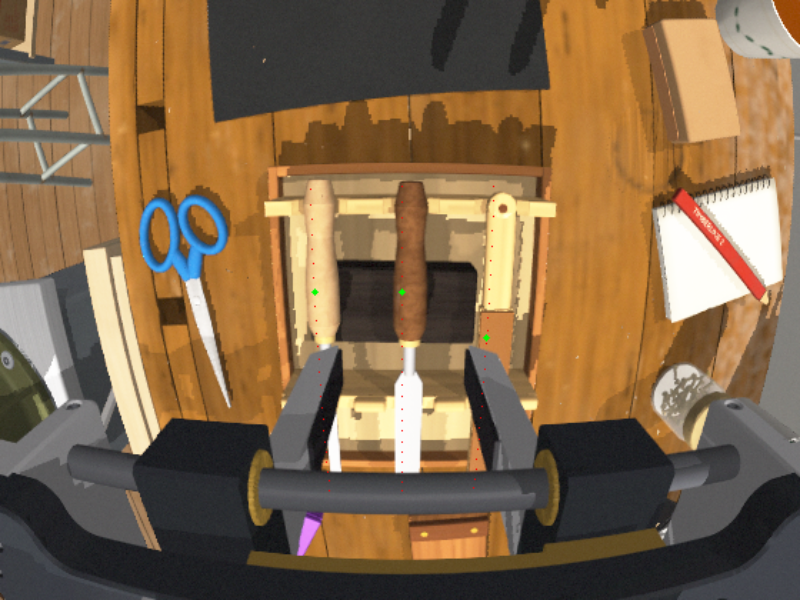

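The wrist view (800x600) shows the handle axes at narrow (322,292), wide (411,292) and strop (498,320), each slightly right of my projections. I'll compute the offsets.

Run:
```python
from h import *
c=np.load('w0.npy',allow_pickle=True).item();k=1.42857
for n,l in {'narrow':[(320,182,.0615),(322,292,.0615),(326,342,.0615)],'wide':[(411,183,.0615),(411,292,.0615),(409,342,.0615)],'strop':[(502,193,.067),(497,311,.067)],'stone':[(338,262,.043),(474,264,.043),(476,341,.043)],'rack':[(268,209,.063),(553,210,.063)],'mat':[(548,88,.003),(216,121,.003)]}.items(): print(n,[p2w(c,(u/k,v/k),z)[:2].round(4).tolist() for u,v,z in l])
print(c['world_to_cam'].round(3))
```

```text
narrow [[0.4769, 0.2264], [0.4726, 0.1523], [0.4721, 0.1158]]
wide [[0.5358, 0.2225], [0.5331, 0.1498], [0.5304, 0.1137]]
strop [[0.5941, 0.215], [0.591, 0.1356]]
stone [[0.4825, 0.1689], [0.5787, 0.1635], [0.5804, 0.1049]]
rack [[0.4406, 0.2113], [0.6302, 0.2033]]
mat [[0.6479, 0.296], [0.383, 0.2831]]
[[ 0.999 -0.041  0.001 -0.521]
 [ 0.04   0.96  -0.279 -0.143]
 [ 0.01   0.278  0.96  -0.419]
 [ 0.     0.     0.     1.   ]]
```

{"api": "play_rows", "payload": {
  "steps": [
    [[0.27, 0.1, 3, 0, 0, 0, 0.55], [0.27, 0.1, 6, 0, 0, 0, 0.55], [0.27, 0.1, 9, 0, 0, 0, 0.55], [0.27, 0.1, 11, 0, 0, 0, 0.55], [0.27, 0.1, 12.3, 0, 0, 0, 0.55], [0.27, 0.1, 13.29, 0, 0, 0, 0.55], [0.27, 0.1, 13.29, 0, 0, 0, 0.55], [0.27, 0.1, 13.29, 0, 0, 0, 0.55], [0.27, 0.1, 13.29, 0, 0, 0, 0.4], [0.27, 0.1, 13.29, 0, 0, 0, 0.3], [0.27, 0.1, 13.29, 0, 0, 0, 0.2], [0.27, 0.1, 13.29, 0, 0, 0, 0.1], [0.27, 0.1, 13.29, 0, 0, 0, 0.1], [0.27, 0.1, 13.29, 0, 0, 0, 0.1]]
  ],
  "force": 20
}}

```text
time_s: 2.75
ee_pos: [0.5292, 0.1499, 0.053]
eef_rot: [3.141, -0.001, -0.041]
force: [1.1, 0.3, 2.8]
grip_width: 0.0221
```

Run:
```python
from h import *
o=ctrl.get_obs();print(o['ee_pos'],o['eef_rot'],o['grip_width'],o['time_s'],o['force'],o['moment'])
c=cam('wrist');cv2.imwrite('pics/w1.png',c['frame'])
```

```text
[0.52924118 0.14994534 0.05299326] [ 3.14137258e+00 -8.23040046e-04 -4.12374506e-02] 0.02212151181146044 2.75 [1.06241764 0.26150552 2.76197441] [-0.10482533 -0.10300837 -0.15696996]
```

View pics/w1.png

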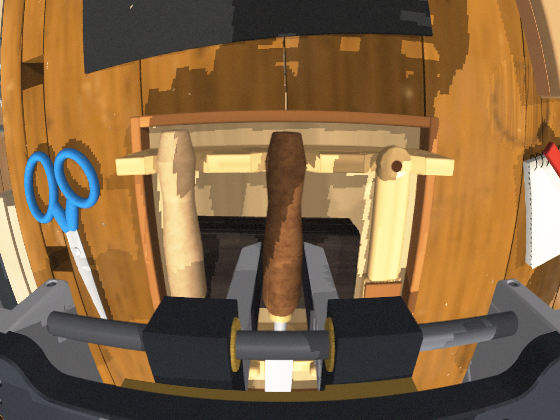

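{"api": "play_rows", "payload": {
  "steps": [
    [[0, 0, -1, 0, 0, 0, 0.1], [0, 0, -3, 0, 0, 0, 0.1], [0, 0, -5, 0, 0, 0, 0.1], [-0.1, -0.8, -7, 0, 0, 0, 0.1], [-0.3, -2.5, -8, 0, 0, -0.01, 0.1], [-0.6, -5, -8, 0, 0, -0.02, 0.1], [-1, -8, -8, 0, 0, -0.03, 0.1], [-1.4, -11, -8, 0, 0, -0.04, 0.1], [-1.8, -14, -8, 0, 0, -0.05, 0.1], [-2.2, -17, -8, 0, 0, -0.06, 0.1], [-2.6, -20, -8, 0, 0, -0.07, 0.1], [-3, -23, -8, 0, 0, -0.08, 0.1], [-3.4, -26, -7, 0, 0, -0.086, 0.1], [-3.6, -28.5, -5, 0, 0, -0.086, 0.1], [-3.7, -30.2, -3, 0, 0, -0.086, 0.1], [-3.78, -31, -1, 0, 0, -0.086, 0.1], [-3.78, -31, 1, 0, 0, -0.086, 0.1], [-3.78, -31, 2.5, 0, 0, -0.086, 0.1], [-3.78, -31, 2.5, 0, 0, -0.086, 0.1], [-3.78, -31, 2.5, 0, 0, -0.086, 0.1]]
  ]
}}

```text
time_s: 4.47
ee_pos: [0.5043, 0.4608, 0.0281]
eef_rot: [3.141, -0.0, 0.044]
force: [0.3, -0.5, -0.2]
grip_width: 0.0223
```

Run:
```python
from h import *
o=ctrl.get_obs();print(o['ee_pos'],o['eef_rot'],o['grip_width'],o['time_s'],o['force'],o['moment'])
c=cam('top');F=c['frame']
P=np.array([0.4950,0.4,.05])
cv2.imwrite('pics/t3.png',cv2.resize(F[160:310,90:330],None,fx=3.33,fy=3.33,interpolation=cv2.INTER_CUBIC))
```

```text
[0.50432668 0.4608193  0.02806064] [ 3.14067787e+00 -1.06749317e-04  4.44450621e-02] 0.022281229122473593 4.4667 [ 0.30149642 -0.45770598 -0.17723366] [-0.07526774  0.05356823 -0.00134171]
```

View pics/t3.png

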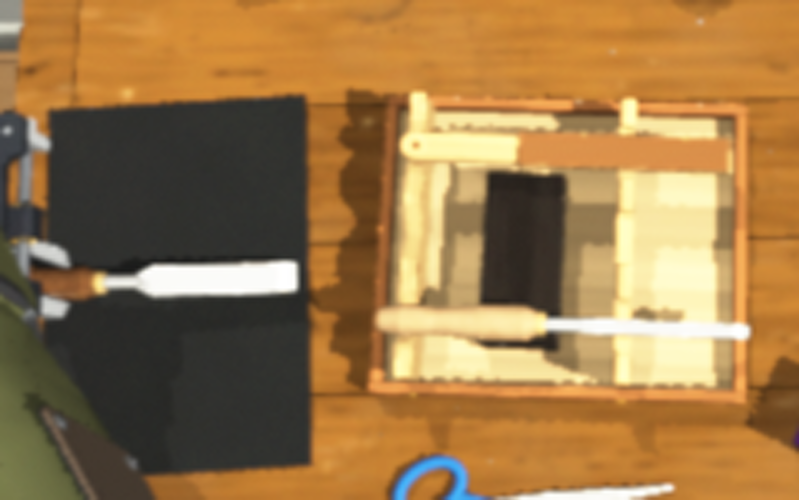

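{"api": "play_rows", "payload": {
  "steps": [
    [[0, 0, 0.8, 0, 0, 0, 0.1], [0, 0, 1.4, 0, 0, 0, 0.1], [0, 0, 1.8, 0, 0, 0, 0.1], [0, 0, 2.0, 0, 0, 0, 0.1], [0, 0, 2.15, 0, 0, 0, 0.1], [0, 0, 2.15, 0, 0, 0, 0.1], [0, 0, 2.15, 0, 0, 0, 0.1]]
  ]
}}

```text
time_s: 5.1
ee_pos: [0.5049, 0.4613, 0.0078]
eef_rot: [-3.141, -0.002, 0.044]
force: [-0.8, -0.6, -0.9]
grip_width: 0.0225
```

{"api": "play_rows", "payload": {
  "steps": [
    [[0, 0, 0.12, 0, 0, 0, 0.1], [0, 0, 0.12, 0, 0, 0, 0.1], [0, 0, 0.12, 0, 0, 0, 0.24], [0, 0, 0.12, 0, 0, 0, 0.26], [0, 0, 0.12, 0, 0, 0, 0.3], [0, 0, 0.12, 0, 0, 0, 0.4], [0, 0, 0.12, 0, 0, 0, 0.45], [0, 0, 0.12, 0, 0, 0, 0.45], [0, 0, -1, 0, 0, 0, 0.45], [0, 0, -3, 0, 0, 0, 0.45], [0, 0, -6, 0, 0, 0, 0.45], [0, 0, -9, 0, 0, 0, 0.5], [0, 0, -11, 0, 0, 0, 0.5], [0, 0, -11, 0, 0, 0, 0.5]]
  ]
}}

```text
time_s: 6.27
ee_pos: [0.5062, 0.4625, 0.1242]
eef_rot: [-3.136, -0.008, 0.044]
force: [0.4, -0.0, -0.2]
grip_width: 0.047
```

Run:
```python
from h import *
o=ctrl.get_obs();print(o['ee_pos'],o['eef_rot'],o['grip_width'],o['time_s'],o['force'],o['moment'])
c=cam('wrist');cv2.imwrite('pics/w2.png',c['frame'])
print(go((.4695,.1522,.12),-.043))
```

```text
[0.50619866 0.46245625 0.12423607] [-3.1362682  -0.00835332  0.0443636 ] 0.047008101234211355 6.2667 [ 0.43267617 -0.01108668 -0.154343  ] [-0.0575086  -0.00960409 -0.01709079]
([-4.97, 30.78, -0.01], [-0.004, -0.006, 0.087])
```

View pics/w2.png

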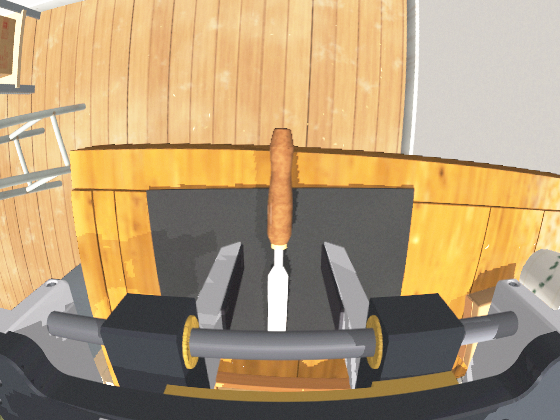

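{"api": "play_rows", "payload": {
  "steps": [
    [[-0.5, 3.5, 0, 0, -0.003, 0.01, 0.5], [-1.1, 7, 0, -0.002, -0.006, 0.02, 0.5], [-1.7, 10.5, 0, -0.004, -0.006, 0.03, 0.5], [-2.3, 14, 0, -0.004, -0.006, 0.04, 0.5], [-2.9, 17.5, 0, -0.004, -0.006, 0.05, 0.5], [-3.5, 21, 0, -0.004, -0.006, 0.06, 0.5], [-4, 24.5, 0, -0.004, -0.006, 0.07, 0.5], [-4.5, 28, 0, -0.004, -0.006, 0.08, 0.5], [-4.8, 30, 0, -0.004, -0.006, 0.087, 0.5], [-4.97, 30.78, 0, -0.004, -0.006, 0.087, 0.5], [-4.97, 30.78, 0, -0.004, -0.006, 0.087, 0.5], [-4.97, 30.78, 2, -0.004, -0.006, 0.087, 0.5], [-4.97, 30.78, 4, -0.004, -0.006, 0.087, 0.5], [-4.97, 30.78, 4, -0.004, -0.006, 0.087, 0.5], [-4.97, 30.78, 4, -0.004, -0.006, 0.087, 0.5]]
  ]
}}

```text
time_s: 7.57
ee_pos: [0.4693, 0.1532, 0.0794]
eef_rot: [3.141, 0.003, -0.041]
force: [1.4, -0.2, 0.9]
grip_width: 0.0471
```

Run:
```python
from h import *
print(go((.4695,.1522,.0525),-.043))
```

```text
([0.03, 0.1, 2.69], [0.001, 0.003, 0.002])
```

{"api": "play_rows", "payload": {
  "steps": [
    [[0.03, 0.1, 1.2, 0.001, 0.003, 0.002, 0.5], [0.03, 0.1, 2.2, 0.001, 0.003, 0.002, 0.5], [0.03, 0.1, 2.69, 0.001, 0.003, 0.002, 0.5], [0.03, 0.1, 2.69, 0.001, 0.003, 0.002, 0.5], [0.03, 0.1, 2.69, 0.001, 0.003, 0.002, 0.5], [0.03, 0.1, 2.69, 0.001, 0.003, 0.002, 0.35], [0.03, 0.1, 2.69, 0.001, 0.003, 0.002, 0.2], [0.03, 0.1, 2.69, 0.001, 0.003, 0.002, 0.1], [0.03, 0.1, 2.69, 0.001, 0.003, 0.002, 0.1], [0.03, 0.1, 2.69, 0.001, 0.003, 0.002, 0.1], [0.03, 0.1, 2.69, 0.001, 0.003, 0.002, 0.1]]
  ]
}}

```text
time_s: 8.48
ee_pos: [0.4698, 0.1522, 0.0528]
eef_rot: [-3.141, -0.001, -0.044]
force: [-0.0, 0.3, 2.9]
grip_width: 0.0221
```

Run:
```python
from h import *
o=ctrl.get_obs();print(o['ee_pos'],o['eef_rot'],o['grip_width'],o['time_s'],o['force'],o['moment'])
# narrow slot: origin (x,y), yaw .045
print(go((.560,.448,.028),.045))
```

```text
[0.46976646 0.1522302  0.0528002 ] [-3.14126910e+00 -1.20130679e-03 -4.36094689e-02] 0.022106220261728173 8.4833 [-0.02803539  0.31403285  2.93376298] [-0.11245764 -0.10368464 -0.10990097]
([7.72, -29.94, 2.5], [-0.0, -0.001, -0.089])
```

{"api": "play_rows", "payload": {
  "steps": [
    [[0, 0, -1, 0, 0, 0, 0.1], [0, 0, -3, 0, 0, 0, 0.1], [0, 0, -5, 0, 0, 0, 0.1], [0, -0.8, -7, 0, 0, 0, 0.1], [0.6, -2.5, -8, 0, 0, -0.01, 0.1], [1.2, -5, -8, 0, 0, -0.02, 0.1], [2, -8, -8, 0, 0, -0.03, 0.1], [2.8, -11, -8, 0, 0, -0.04, 0.1], [3.7, -14, -8, 0, 0, -0.05, 0.1], [4.6, -17, -8, 0, 0, -0.06, 0.1], [5.5, -20, -8, 0, 0, -0.07, 0.1], [6.4, -23, -8, 0, 0, -0.08, 0.1], [7.2, -26, -7, 0, 0, -0.089, 0.1], [7.7, -28.5, -5, 0, 0, -0.089, 0.1], [7.92, -29.6, -3, 0, 0, -0.089, 0.1], [7.92, -29.94, -1, 0, 0, -0.089, 0.1], [7.92, -29.94, 1, 0, 0, -0.089, 0.1], [7.92, -29.94, 2.5, 0, 0, -0.089, 0.1], [7.92, -29.94, 2.5, 0, 0, -0.089, 0.1], [7.92, -29.94, 2.5, 0, 0, -0.089, 0.1]]
  ]
}}

```text
time_s: 10.15
ee_pos: [0.5619, 0.4476, 0.0281]
eef_rot: [3.141, -0.0, 0.045]
force: [0.3, 0.5, -1.2]
grip_width: 0.0222
```

Run:
```python
from h import *
o=ctrl.get_obs();print(o['grip_width'])
print(go((.562,.448,.0063),.045))
```

```text
0.022191011019242014
([0.01, -0.04, 2.18], [0.0, -0.0, 0.0])
```

{"api": "play_rows", "payload": {
  "steps": [
    [[0, 0, 0.8, 0, 0, 0, 0.1], [0, 0, 1.4, 0, 0, 0, 0.1], [0, 0, 1.8, 0, 0, 0, 0.1], [0, 0, 2.05, 0, 0, 0, 0.1], [0, 0, 2.18, 0, 0, 0, 0.1], [0, 0, 2.18, 0, 0, 0, 0.1], [0, 0, 2.18, 0, 0, 0, 0.1], [0, 0, 2.18, 0, 0, 0, 0.24], [0, 0, 2.18, 0, 0, 0, 0.26], [0, 0, 2.18, 0, 0, 0, 0.3], [0, 0, 2.18, 0, 0, 0, 0.4], [0, 0, 2.18, 0, 0, 0, 0.4], [0, 0, 1, 0, 0, 0, 0.4], [0, 0, -1, 0, 0, 0, 0.4], [0, 0, -4, 0, 0, 0, 0.45], [0, 0, -7, 0, 0, 0, 0.5], [0, 0, -9, 0, 0, 0, 0.5], [0, 0, -9, 0, 0, 0, 0.5], [0, 0, -9, 0, 0, 0, 0.5]]
  ]
}}

```text
time_s: 11.73
ee_pos: [0.5623, 0.4479, 0.1201]
eef_rot: [-3.14, -0.003, 0.045]
force: [0.9, -0.5, -0.3]
grip_width: 0.0471
```

Run:
```python
from h import *
print(go((.587,.1145,.12),-.043))
```

```text
([0.97, 33.42, -0.02], [-0.001, -0.003, 0.088])
```

Now the strop.

{"api": "play_rows", "payload": {
  "steps": [
    [[0.1, 3.5, 0, 0, -0.003, 0.01, 0.5], [0.2, 7, 0, 0, -0.003, 0.02, 0.5], [0.3, 10.5, 0, 0, -0.003, 0.03, 0.5], [0.4, 14, 0, 0, -0.003, 0.04, 0.5], [0.5, 17.5, 0, 0, -0.003, 0.05, 0.5], [0.6, 21, 0, 0, -0.003, 0.06, 0.5], [0.7, 24.5, 0, 0, -0.003, 0.07, 0.5], [0.8, 28, 0, 0, -0.003, 0.08, 0.5], [0.9, 31, 0, 0, -0.003, 0.088, 0.5], [0.97, 33, 0, 0, -0.003, 0.088, 0.5], [0.97, 33.42, 0, 0, -0.003, 0.088, 0.5], [0.97, 33.42, 1, 0, -0.003, 0.088, 0.5], [0.97, 33.42, 2.5, 0, -0.003, 0.088, 0.5], [0.97, 33.42, 2.5, 0, -0.003, 0.088, 0.5], [0.97, 33.42, 2.5, 0, -0.003, 0.088, 0.5]]
  ]
}}

```text
time_s: 12.98
ee_pos: [0.5863, 0.1156, 0.0934]
eef_rot: [-3.141, 0.003, -0.042]
force: [-0.3, 0.2, 0.2]
grip_width: 0.047
```

Run:
```python
from h import *
print(go((.587,.1145,.0575),-.043))
c=cam('wrist');cv2.imwrite('pics/w3.png',c['frame']);np.save('w3.npy',c,allow_pickle=True)
```

```text
([0.08, 0.11, 3.59], [-0.001, 0.003, 0.001])
```

View pics/w3.png

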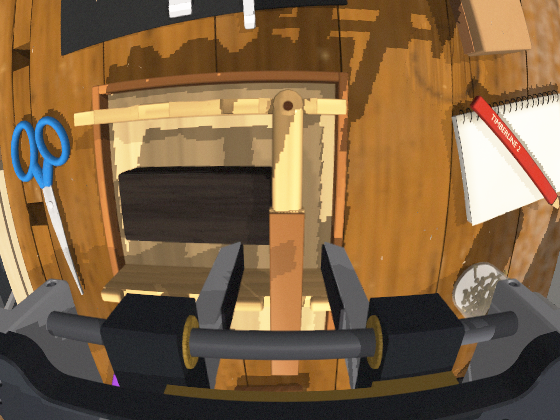

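Strop at px x≈287, between the finger tips (242 and 324), so it is centred. The stone (120-272, 168-243) is now mostly clear.

{"api": "play_rows", "payload": {
  "steps": [
    [[0.15, 0.11, 1.2, 0, 0.003, 0.001, 0.5], [0.15, 0.11, 2.4, 0, 0.003, 0.001, 0.5], [0.15, 0.11, 3.2, 0, 0.003, 0.001, 0.5], [0.15, 0.11, 3.59, 0, 0.003, 0.001, 0.5], [0.15, 0.11, 3.59, 0, 0.003, 0.001, 0.5], [0.15, 0.11, 3.59, 0, 0.003, 0.001, 0.5], [0.15, 0.11, 3.59, 0, 0.003, 0.001, 0.35], [0.15, 0.11, 3.59, 0, 0.003, 0.001, 0.2], [0.15, 0.11, 3.59, 0, 0.003, 0.001, 0.1], [0.15, 0.11, 3.59, 0, 0.003, 0.001, 0.1], [0.15, 0.11, 3.59, 0, 0.003, 0.001, 0.1], [0.15, 0.11, 3.59, 0, 0.003, 0.001, 0.1]]
  ]
}}

```text
time_s: 14.03
ee_pos: [0.5884, 0.1145, 0.0587]
eef_rot: [-3.14, -0.002, -0.043]
force: [0.0, -0.4, 1.6]
grip_width: 0.0239
```

Run:
```python
from h import *
o=ctrl.get_obs();print(o['ee_pos'],o['eef_rot'],o['grip_width'],o['time_s'],o['force'],o['moment'])
print(go((.449,.405,.028),.045))
```

```text
[0.58837353 0.11447032 0.05871343] [-3.14029128e+00 -2.13331748e-03 -4.26501876e-02] 0.02394545893733962 14.0333 [ 0.0472579  -0.41640693  1.6055844 ] [-0.1239088   0.03843066 -0.0952531 ]
([-15.17, -28.43, 3.08], [-0.001, -0.002, -0.088])
```

{"api": "play_rows", "payload": {
  "steps": [
    [[0, 0, -1, 0, 0, 0, 0.1], [0, 0, -3, 0, 0, 0, 0.1], [0, 0, -5, 0, 0, 0, 0.1], [-0.5, -0.8, -7, 0, 0, 0, 0.1], [-1.3, -2.5, -8, 0, 0, -0.01, 0.1], [-2.6, -5, -8, 0, 0, -0.02, 0.1], [-4.2, -8, -8, 0, 0, -0.03, 0.1], [-5.8, -11, -8, 0, 0, -0.04, 0.1], [-7.4, -14, -8, 0, 0, -0.05, 0.1], [-9, -17, -8, 0, 0, -0.06, 0.1], [-10.6, -20, -8, 0, 0, -0.07, 0.1], [-12.2, -23, -8, 0, 0, -0.08, 0.1], [-13.8, -26, -7, 0, 0, -0.088, 0.1], [-14.9, -27.8, -5, 0, 0, -0.088, 0.1], [-15.17, -28.43, -3, 0, 0, -0.088, 0.1], [-15.17, -28.43, -1, 0, 0, -0.088, 0.1], [-15.17, -28.43, 1, 0, 0, -0.088, 0.1], [-15.17, -28.43, 3, 0, 0, -0.088, 0.1], [-15.17, -28.43, 3, 0, 0, -0.088, 0.1], [-15.17, -28.43, 3, 0, 0, -0.088, 0.1]]
  ]
}}

```text
time_s: 15.7
ee_pos: [0.4488, 0.4049, 0.0289]
eef_rot: [-3.141, -0.001, 0.045]
force: [0.1, 0.2, -0.7]
grip_width: 0.0237
```

Run:
```python
from h import *
o=ctrl.get_obs();print(o['grip_width'])
print(go((.449,.405,.0068),.045))
```

```text
0.02367155395738946
([0.02, -0.01, 2.21], [-0.0, -0.001, 0.0])
```

{"api": "play_rows", "payload": {
  "steps": [
    [[0, 0, 0.8, 0, 0, 0, 0.1], [0, 0, 1.4, 0, 0, 0, 0.1], [0, 0, 1.8, 0, 0, 0, 0.1], [0, 0, 2.05, 0, 0, 0, 0.1], [0, 0, 2.21, 0, 0, 0, 0.1], [0, 0, 2.21, 0, 0, 0, 0.1], [0, 0, 2.21, 0, 0, 0, 0.1], [0, 0, 2.21, 0, 0, 0, 0.26], [0, 0, 2.21, 0, 0, 0, 0.28], [0, 0, 2.21, 0, 0, 0, 0.32], [0, 0, 2.21, 0, 0, 0, 0.4], [0, 0, 2.21, 0, 0, 0, 0.4], [0, 0, 1, 0, 0, 0, 0.4], [0, 0, -1, 0, 0, 0, 0.4], [0, 0, -4, 0, 0, 0, 0.6], [0, 0, -7, 0, 0, 0, 0.7], [0, 0, -9, 0, 0, 0, 0.78], [0, 0, -9, 0, 0, 0, 0.78], [0, 0, -9, 0, 0, 0, 0.78]]
  ]
}}

```text
time_s: 17.28
ee_pos: [0.4491, 0.4051, 0.1206]
eef_rot: [-3.14, -0.003, 0.045]
force: [-0.3, 0.3, -0.9]
grip_width: 0.0678
```

Run:
```python
from h import *
# jaws along tray y: yaw -0.043+pi/2
o=ctrl.get_obs();print(o['ee_pos'],o['qpos'])
print(go((.5127,.131,.15),-.045+np.pi/2))
print(go((.5127,.131,.15),-.045-np.pi/2))
```

```text
[0.44906767 0.40510695 0.12059732] [ 6.73620515e-01  4.95836151e-01  1.45274970e+00 -4.72003181e-04
  1.18926158e+00  6.28488454e-01]
([5.12, 27.67, -2.97], [0.001, -0.004, -1.48])
([5.12, 27.67, -2.97], [-0.004, -0.001, 1.661])
```

{"api": "play_rows", "payload": {
  "steps": [
    [[0.5, 2.5, -1, 0, 0, -0.12, 0.78], [1, 5, -2, 0, 0, -0.24, 0.78], [1.5, 7.5, -3, 0, 0, -0.36, 0.78], [2, 10, -3, 0, 0, -0.48, 0.78], [2.5, 12.5, -3, 0, 0, -0.6, 0.78], [3, 15, -3, 0, 0, -0.72, 0.78], [3.4, 17.5, -3, 0, 0, -0.84, 0.78], [3.8, 20, -3, 0, 0, -0.96, 0.78], [4.2, 22.5, -3, 0, 0, -1.08, 0.78], [4.6, 25, -3, 0, 0, -1.2, 0.78], [4.9, 26.5, -3, 0, 0, -1.32, 0.78], [5.12, 27.67, -3, 0, -0.003, -1.42, 0.78], [5.12, 27.67, -3, 0, -0.003, -1.48, 0.78], [5.12, 27.67, -3, 0, -0.003, -1.48, 0.78], [5.12, 27.67, -3, 0, -0.003, -1.48, 0.78]]
  ]
}}

```text
time_s: 18.53
ee_pos: [0.5123, 0.1309, 0.1495]
eef_rot: [-3.141, 0.0, 1.523]
force: [0.1, -0.6, -0.9]
grip_width: 0.0733
```

Run:
```python
from h import *
o=ctrl.get_obs();print(o['ee_pos'],o['eef_rot'])
c=cam('wrist');np.save('w4.npy',c,allow_pickle=True)
cv2.imwrite('pics/w4.png',cv2.resize(c['frame'],(800,600)))
print(w2p(c,o['ee_pos'])*800/560)
```

```text
[0.51226259 0.13092352 0.14953292] [-3.14148369e+00  1.39683908e-04  1.52294197e+00]
[402.66477638 364.43341023]
```

View pics/w4.png

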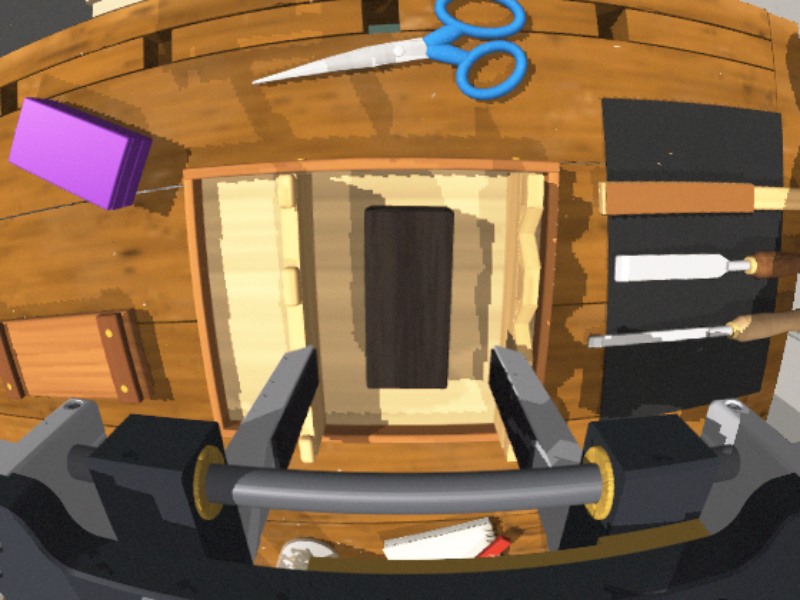

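Run:
```python
from h import *
c=np.load('w4.npy',allow_pickle=True).item();k=800/560
P=np.array([p2w(c,(u/k,v/k),.043)[:2] for u,v in [(365,207),(454,209),(447,388),(365,387)]]);print(P.round(4),P.mean(0))
print(np.linalg.norm(P[0]-P[1]),np.linalg.norm(P[1]-P[2]))
H=np.array([p2w(c,(u/k,v/k),.023)[:2] for u,v in [(98,310),(142,402)]]);print(H)
m=P.mean(0)
print(go((m[0],m[1],.012),1.526))
```

```text
[[0.4549 0.1106]
 [0.4586 0.165 ]
 [0.5797 0.1582]
 [0.5761 0.102 ]] [0.51733591 0.13395664]
0.05459027428070711 0.12120581453680868
[[ 0.51787109 -0.11580261]
 [ 0.60009965 -0.09299108]]
([0.31, 0.49, 13.77], [0.0, 0.0, -0.003])
```

{"api": "play_rows", "payload": {
  "steps": [
    [[0.2, 0.25, 3, 0, 0, 0.006, 0.78], [0.2, 0.25, 6, 0, 0, 0.006, 0.78], [0.2, 0.25, 9, 0, 0, 0.006, 0.78], [0.2, 0.25, 11, 0, 0, 0.006, 0.78], [0.2, 0.25, 12.5, 0, 0, 0.006, 0.78], [0.2, 0.25, 13.4, 0, 0, 0.006, 0.78], [0.2, 0.25, 13.75, 0, 0, 0.006, 0.78], [0.2, 0.25, 13.75, 0, 0, 0.006, 0.78], [0.2, 0.25, 13.75, 0, 0, 0.006, 0.7], [0.2, 0.25, 13.75, 0, 0, 0.006, 0.63], [0.2, 0.25, 13.75, 0, 0, 0.006, 0.58], [0.2, 0.25, 13.75, 0, 0, 0.006, 0.5], [0.2, 0.25, 13.75, 0, 0, 0.006, 0.45], [0.2, 0.25, 13.75, 0, 0, 0.006, 0.45], [0.2, 0.25, 13.75, 0, 0, 0.006, 0.45]]
  ],
  "force": 40
}}

```text
time_s: 19.83
ee_pos: [0.5154, 0.1332, 0.013]
eef_rot: [3.14, -0.0, 1.517]
force: [-0.8, 1.0, 6.8]
grip_width: 0.0557
```

{"api": "play_rows", "payload": {
  "steps": [
    [[0, 0, -0.7, 0, 0, 0, 0.45], [0, 0, -2, 0, 0, 0, 0.45], [0, 0, -4, 0, 0, 0, 0.45], [0, 0, -6.5, 0, 0, 0, 0.45], [0, 0, -9, 0, 0, 0, 0.45], [0, 0, -11, 0, 0, 0, 0.45], [0, 0, -11, 0, 0, 0, 0.45], [0, 0, -11, 0, 0, 0, 0.45]]
  ]
}}

```text
time_s: 20.5
ee_pos: [0.5152, 0.1331, 0.1232]
eef_rot: [3.139, -0.001, 1.517]
force: [-0.1, 0.1, -4.7]
grip_width: 0.0556
```

Run:
```python
from h import *
o=ctrl.get_obs();print(o['ee_pos'],o['eef_rot'],o['grip_width'],o['force'])
c=cam('top');np.save('t5.npy',c,allow_pickle=True);F=c['frame']
cv2.imwrite('pics/t5.png',cv2.resize(F[190:250,335:430],None,fx=8,fy=8,interpolation=cv2.INTER_CUBIC))
```

```text
[0.51522236 0.13313107 0.12322413] [ 3.13906174e+00 -6.26119887e-04  1.51694984e+00] 0.05557628107402044 [-0.1255648   0.11785244 -4.74545281]
```

View pics/t5.png

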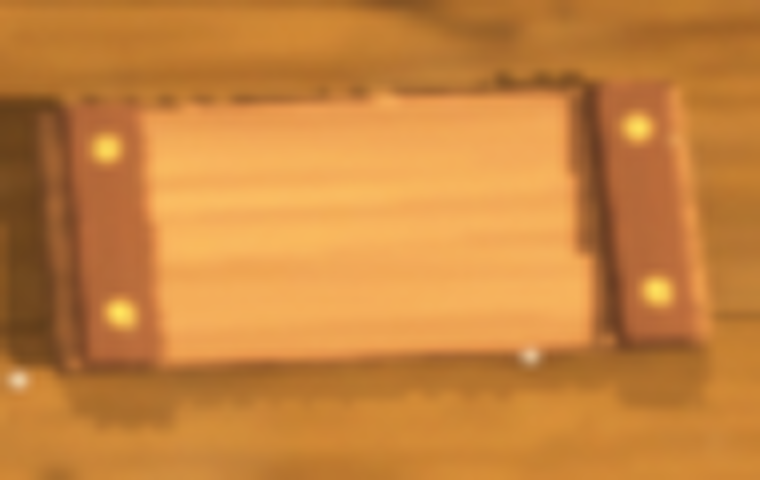

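Run:
```python
from h import *
c=np.load('t5.npy',allow_pickle=True).item()
f=lambda l:np.array([p2w(c,(335+(x-3.5)/8,190+(y-3.5)/8),.023)[:2] for x,y in l])
for n,l in {'screws':[(107,148),(121,313),(657,291),(637,127)],'outer':[(68,105),(92,365),(697,340),(668,85)],'inner':[(143,105),(160,365),(622,345),(598,85)]}.items():
    P=f(l);m=P.mean(0);ey=(P[0]+P[1]-P[2]-P[3]);ex=P[0]+P[3]-P[1]-P[2]
    print(n,m.round(4),'yaw',np.arctan2(-ey[0],ey[1]),np.arctan2(ex[1],ex[0]),np.linalg.norm(ey)/2,np.linalg.norm(ex)/2)
# stone in the hand
```

```text
screws [ 0.5617 -0.1911] yaw 0.0262830776246439 0.026367643826498054 0.15995341074078698 0.050104639868022244
outer [ 0.5607 -0.1913] yaw 0.023182632411128102 0.026044260420702015 0.1807136519984069 0.07839027979659507
inner [ 0.5603 -0.191 ] yaw 0.029593875674624917 0.0022675411824252764 0.13759553598683358 0.07908527171975312
```

Run:
```python
from h import *
print(go((.561,-.191,.12),.026))
```

```text
([-32.11, 6.38, 0.2], [0.0, -0.0, 1.491])
```

{"api": "play_rows", "payload": {
  "steps": [
    [[-1, 0.2, 0, 0, 0, 0.05, 0.45], [-3, 0.6, 0, 0, 0, 0.15, 0.45], [-5.5, 1.1, 0, 0, 0, 0.27, 0.45], [-8, 1.6, 0, 0, 0, 0.38, 0.45], [-10.5, 2.1, 0, 0, 0, 0.5, 0.45], [-13, 2.6, 0, 0, 0, 0.62, 0.45], [-15.5, 3.1, 0, 0, 0, 0.73, 0.45], [-18, 3.6, 0, 0, 0, 0.85, 0.45], [-20.5, 4.1, 0, 0, 0, 0.96, 0.45], [-23, 4.6, 0, 0, 0, 1.08, 0.45], [-25.5, 5.1, 0, 0, 0, 1.19, 0.45], [-28, 5.6, 0, 0, 0, 1.3, 0.45], [-30.3, 6, 0, 0, 0, 1.4, 0.45], [-31.6, 6.3, 0, 0, 0, 1.46, 0.45], [-32.11, 6.38, 1, 0, 0, 1.491, 0.45], [-32.11, 6.38, 3, 0, 0, 1.491, 0.45], [-32.11, 6.38, 5, 0, 0, 1.491, 0.45], [-32.11, 6.38, 6.5, 0, 0, 1.491, 0.45], [-32.11, 6.38, 6.5, 0, 0, 1.491, 0.45], [-32.11, 6.38, 6.5, 0, 0, 1.491, 0.45]]
  ]
}}

```text
time_s: 22.22
ee_pos: [0.5602, -0.1902, 0.0552]
eef_rot: [-3.14, 0.003, 0.027]
force: [0.3, -0.5, -3.8]
grip_width: 0.0558
```

Run:
```python
from h import *
o=ctrl.get_obs();print(o['ee_pos'],o['eef_rot'],o['grip_width'],o['force'])
c=cam('wrist');np.save('w6.npy',c,allow_pickle=True);A=c['frame'];
t=cam('top');np.save('t6.npy',t,allow_pickle=True)
a=cv2.resize(A[50:350,130:430],(500,500),interpolation=cv2.INTER_CUBIC)
s=ctrl.camera('scene')['frame'][230:380,250:400]
cv2.imwrite('pics/w6.png',np.hstack([a,np.vstack([cv2.resize(t['frame'][170:270,330:430],(250,250)),cv2.resize(s,(250,250))])]))
```

```text
[ 0.56015616 -0.19019453  0.05519063] [-3.14007474e+00  2.83855406e-03  2.69284966e-02] 0.0558237856981418 [ 0.25733543 -0.51557594 -3.82607011]
```

View pics/w6.png

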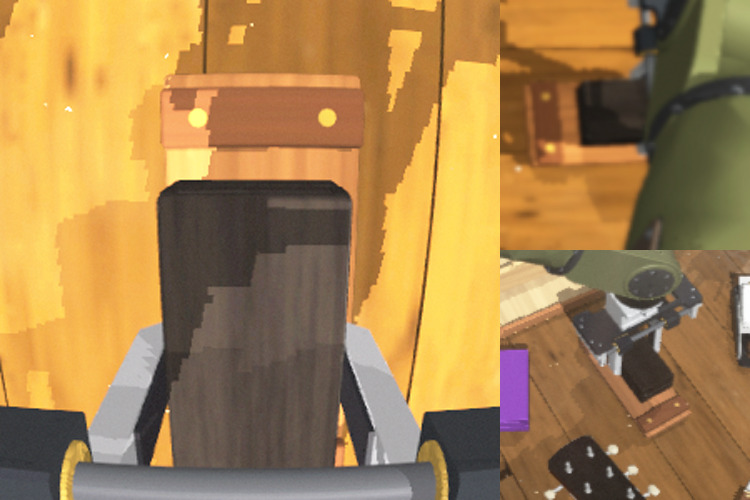

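Run:
```python
from h import *
c=np.load('w6.npy',allow_pickle=True).item()
f=lambda l,z:np.array([p2w(c,(130+x*.6,50+y*.6),z)[:2] for x,y in l]).round(4)
print('stone top',f([(160,195),(349,195)],.0852)); print('stone bot',f([(175,181),(338,181)],.0482))
print('cleat inner',f([(162,147),(363,149)],.023),'outer',f([(164,88),(360,89)],.023));print('screws',f([(198,118),(327,118)],.023))
T=np.load('t6.npy',allow_pickle=True).item()
# top crop 2.5x from (330,170): stone right edge top
g=lambda l,z:np.array([p2w(T,(330+x/2.5,170+y/2.5),z)[:2] for x,y in l]).round(4)
print('top: stone',g([(580-500,82),(578-500,140)],.0852))
```

```text
stone top [[ 0.5339 -0.132 ]
 [ 0.5866 -0.1305]]
stone bot [[ 0.5328 -0.1327]
 [ 0.5891 -0.1311]]
cleat inner [[ 0.524  -0.1225]
 [ 0.6025 -0.1209]] outer [[ 0.5245 -0.0993]
 [ 0.6001 -0.0974]]
screws [[ 0.5379 -0.1111]
 [ 0.5877 -0.1095]]
top: stone [[ 0.5828 -0.1298]
 [ 0.53   -0.1246]]
```

Run:
```python
from h import *
print(go((.5622,-.1882,.0222),.026))
```

```text
([0.07, -0.27, 3.55], [0.0, -0.001, 0.0])
```

{"api": "play_rows", "payload": {
  "steps": [
    [[0.07, -0.27, 0.5, 0, 0, 0, 0.45], [0.07, -0.27, 1.5, 0, 0, 0, 0.45], [0.07, -0.27, 2.3, 0, 0, 0, 0.45], [0.07, -0.27, 2.9, 0, 0, 0, 0.45], [0.07, -0.27, 3.3, 0, 0, 0, 0.45], [0.07, -0.27, 3.45, 0, 0, 0, 0.45], [0.07, -0.27, 3.55, 0, 0, 0, 0.45], [0.07, -0.27, 3.55, 0, 0, 0, 0.45], [0.07, -0.27, 3.55, 0, 0, 0, 0.45]]
  ]
}}

```text
time_s: 23.12
ee_pos: [0.5623, -0.1883, 0.0224]
eef_rot: [3.141, -0.002, 0.026]
force: [0.3, 0.3, -3.1]
grip_width: 0.0555
```

Run:
```python
from h import *
o=ctrl.get_obs();print(o['ee_pos'],o['eef_rot'],o['grip_width'],o['force'])
c=cam('wrist');np.save('w7.npy',c,allow_pickle=True);A=c['frame'];
t=cam('top');np.save('t7.npy',t,allow_pickle=True)
a=cv2.resize(A[50:350,130:430],(500,500),interpolation=cv2.INTER_CUBIC)
cv2.imwrite('pics/w7.png',np.hstack([a,np.vstack([cv2.resize(t['frame'][190:240,340:390],(300,300)),np.zeros((200,300,3),np.uint8)])]))
```

```text
[ 0.56232455 -0.18832602  0.02244595] [ 3.14104432e+00 -1.91489514e-03  2.63876897e-02] 0.05549213851019478 [ 0.25881695  0.30513259 -3.14607881]
```

View pics/w7.png

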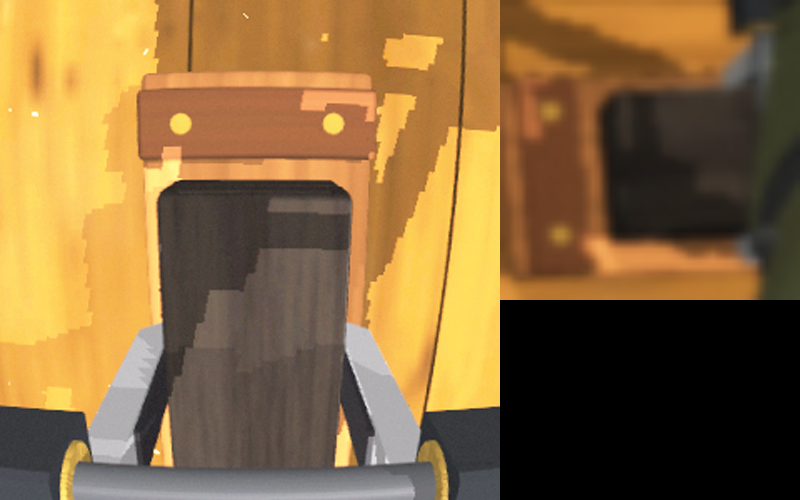

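Run:
```python
from h import *
c=np.load('w7.npy',allow_pickle=True).item()
f=lambda l,z:np.array([p2w(c,(130+x*.6,50+y*.6),z)[:2] for x,y in l]).round(4)
print('stone top',f([(160,195),(349,195)],.0525)); print('stone bot',f([(173,181),(339,181)],.0155))
print('cleat inner',f([(139,158),(375,160)],.023));print('screws',f([(180.5,123.5),(333,123.5)],.023))
T=np.load('t7.npy',allow_pickle=True).item()
g=lambda l,z:np.array([p2w(T,(340+x/6,190+y/6),z)[:2] for x,y in l]).round(4)
print('top: stone',g([(103,93),(110,238)],.0525),'screws',g([(51,110),(60,234)],.023))
```

```text
stone top [[ 0.536  -0.13  ]
 [ 0.5886 -0.1286]]
stone bot [[ 0.5344 -0.1308]
 [ 0.5917 -0.1293]]
cleat inner [[ 0.524  -0.1222]
 [ 0.6023 -0.1207]]
screws [[ 0.5378 -0.1107]
 [ 0.5875 -0.1094]]
top: stone [[ 0.584  -0.1262]
 [ 0.5271 -0.1253]] screws [[ 0.584  -0.1118]
 [ 0.5337 -0.1125]]
```

{"api": "play_rows", "payload": {
  "steps": [
    [[0, -0.15, 0, 0, 0, 0, 0.45], [0, -0.15, 0.05, 0, 0, 0, 0.45], [0, -0.15, 0.1, 0, 0, 0, 0.45], [0, -0.15, 0.1, 0, 0, 0, 0.45]]
  ]
}}

```text
time_s: 23.55
ee_pos: [0.5624, -0.1867, 0.0221]
eef_rot: [3.141, -0.002, 0.027]
force: [-3.9, 2.5, 5.1]
grip_width: 0.0554
```

Contact. Release and rise.

{"api": "play_rows", "payload": {
  "steps": [
    [[0, 0, 0, 0, 0, 0, 0.6], [0, 0, 0, 0, 0, 0, 0.62], [0, 0, 0, 0, 0, 0, 0.66], [0, 0, 0, 0, 0, 0, 0.72], [0, 0, 0, 0, 0, 0, 0.78], [0, 0, -0.8, 0, 0, 0, 0.8], [0, 0, -3, 0, 0, 0, 0.8], [0, 0, -6, 0, 0, 0, 0.8], [0, 0, -9, 0, 0, 0, 0.7], [0, 0, -12, 0, 0, 0, 0.6], [0, 0, -12, 0, 0, 0, 0.5], [0, 0, -12, 0, 0, 0, 0.45]]
  ]
}}

```text
time_s: 24.55
ee_pos: [0.5628, -0.1869, 0.1442]
eef_rot: [3.14, -0.006, 0.027]
force: [-0.4, -0.8, -1.3]
grip_width: 0.052
```

Run:
```python
from h import *
o=ctrl.get_obs();print(o['ee_pos'],o['eef_rot'],o['grip_width'],o['force'])
print(go((.4487,.4048,.13),.045))
```

```text
[ 0.56283003 -0.18686802  0.14419224] [ 3.13957825 -0.00557464  0.02658564] 0.052019360461246 [-0.43833401 -0.78800918 -1.33260564]
([-9.84, -59.45, 1.24], [0.002, -0.006, -0.018])
```

{"api": "play_rows", "payload": {
  "steps": [
    [[-0.6, -4, 0, 0, -0.006, -0.018, 0.45], [-1.3, -8, 0, 0, -0.006, -0.018, 0.45], [-2, -12, 0, 0, -0.006, -0.018, 0.45], [-2.6, -16, 0, 0, -0.006, -0.018, 0.45], [-3.3, -20, 0, 0, -0.006, -0.018, 0.45], [-4, -24, 0, 0, -0.006, -0.018, 0.45], [-4.6, -28, 0, 0, -0.006, -0.018, 0.45], [-5.3, -32, 0, 0, -0.006, -0.018, 0.45], [-6, -36, 0, 0, -0.006, -0.018, 0.45], [-6.6, -40, 0, 0, -0.006, -0.018, 0.45], [-7.3, -44, 0, 0, -0.006, -0.018, 0.45], [-8, -48, 0, 0, -0.006, -0.018, 0.45], [-8.6, -52, 0, 0, -0.006, -0.018, 0.45], [-9.3, -56, 0, 0.002, -0.006, -0.018, 0.45], [-9.84, -59, 0, 0.002, -0.006, -0.018, 0.45], [-9.84, -59.45, 0.6, 0.002, -0.006, -0.018, 0.45], [-9.84, -59.45, 1.24, 0.002, -0.006, -0.018, 0.45], [-9.84, -59.45, 1.24, 0.002, -0.006, -0.018, 0.45], [-9.84, -59.45, 1.24, 0.002, -0.006, -0.018, 0.45]]
  ]
}}

```text
time_s: 26.13
ee_pos: [0.4488, 0.4033, 0.1291]
eef_rot: [3.14, 0.002, 0.043]
force: [0.2, -0.1, 0.9]
grip_width: 0.0422
```

Run:
```python
from h import *
o=ctrl.get_obs();print(o['ee_pos'],o['eef_rot'],o['grip_width'],o['force'])
c=cam('wrist');A=c['frame'];np.save('w8.npy',c,allow_pickle=True)
t=cam('top');np.save('t8.npy',t,allow_pickle=True)
a=cv2.resize(A[:350,60:500],(500,398))
cv2.imwrite('pics/w8.png',np.vstack([np.hstack([a,cv2.resize(t['frame'][190:250,335:380],(299,398))]),cv2.resize(t['frame'][190:250,320:440],(799,400))[:200]*0]))
cv2.imwrite('pics/t8.png',cv2.resize(t['frame'][190:250,335:430],None,fx=8,fy=8,interpolation=cv2.INTER_CUBIC))
a=cv2.resize(A,(560,420));b=cv2.resize(t['frame'][190:250,335:430],(560,354),interpolation=cv2.INTER_CUBIC)
cv2.imwrite('pics/c8.png',cv2.resize(np.vstack([a[:330],b[:270]]),(560,600)))
print(go((.4487,.4048,.0068),.045))
```

```text
[0.44880966 0.40332086 0.12905269] [3.14023171e+00 2.06967750e-03 4.34852607e-02] 0.0422410077255862 [ 0.18684186 -0.13076707  0.86214399]
([-0.04, -0.12, 12.33], [0.0, 0.001, -0.002])
```

View pics/c8.png

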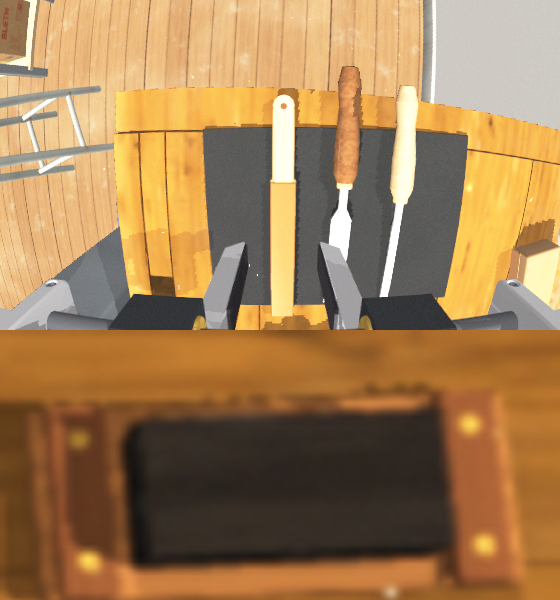

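Run:
```python
from h import *
T=np.load('t8.npy',allow_pickle=True).item()
s=560/95;F=T['frame']
H=np.array([.561,-.191]);y=.026;ex=np.array([np.cos(y),np.sin(y)]);ey=np.array([-np.sin(y),np.cos(y)])
G=cv2.resize(F[190:250,335:430],None,fx=8,fy=8,interpolation=cv2.INTER_CUBIC)
for z,col in((.015,(0,255,0)),(.052,(0,0,255))):
    q=[w2p(T,np.r_[H+a*.028*ex+b*.061*ey,z]) for a,b in((1,1),(1,-1),(-1,-1),(-1,1))]
    q=np.array([((u-335)*8+3.5,(v-190)*8+3.5) for u,v in q]);print(z,q.round(0).tolist())
    cv2.polylines(G,[q.astype(np.int32)],True,col,1)
cv2.imwrite('pics/t8.png',G)
```

```text
0.015 [[163.0, 144.0], [564.0, 128.0], [585.0, 310.0], [179.0, 327.0]]
0.052 [[190.0, 116.0], [607.0, 100.0], [629.0, 289.0], [208.0, 306.0]]
```

View pics/t8.png

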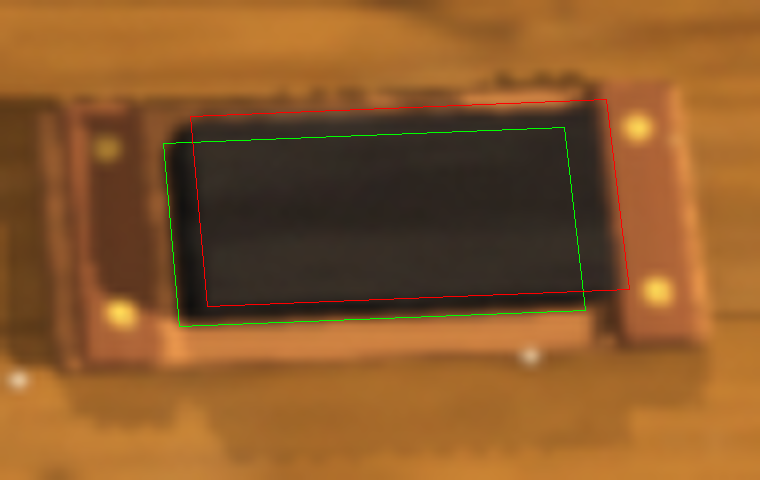

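Stone: the dark block's hull (172-615, 110-315) matches the outline predicted for a centred stone to about 1 mm, lying flat between the cleats. The wrist view shows the strop centred between the fingers, and all three tools in order on the mat. Next, regrip the strop.

{"api": "play_rows", "payload": {
  "steps": [
    [[-0.04, -0.12, 3, 0, 0, -0.002, 0.45], [-0.04, -0.12, 6, 0, 0, -0.002, 0.45], [-0.04, -0.12, 9, 0, 0, -0.002, 0.45], [-0.04, -0.12, 11, 0, 0, -0.002, 0.45], [-0.04, -0.12, 12, 0, 0, -0.002, 0.45], [-0.04, -0.12, 12.3, 0, 0, -0.002, 0.45], [-0.04, -0.12, 12.3, 0, 0, -0.002, 0.45], [-0.04, -0.12, 12.3, 0, 0, -0.002, 0.45], [-0.04, -0.12, 12.3, 0, 0, -0.002, 0.35], [-0.04, -0.12, 12.3, 0, 0, -0.002, 0.25], [-0.04, -0.12, 12.3, 0, 0, -0.002, 0.15], [-0.04, -0.12, 12.3, 0, 0, -0.002, 0.1], [-0.04, -0.12, 12.3, 0, 0, -0.002, 0.1], [-0.04, -0.12, 12.3, 0, 0, -0.002, 0.1]]
  ],
  "force": 20
}}

```text
time_s: 27.4
ee_pos: [0.449, 0.405, 0.0079]
eef_rot: [-3.141, -0.0, 0.045]
force: [-0.7, -0.8, 6.3]
grip_width: 0.0236
```

Run:
```python
from h import *
o=ctrl.get_obs();print(o['ee_pos'],o['eef_rot'],o['grip_width'],o['force'])
print(go((.5884,.1145,.08),-.0427))
```

```text
[0.44901551 0.40500748 0.00788548] [-3.14119016e+00 -2.31800687e-04  4.50255141e-02] 0.023632859984988753 [-0.65881985 -0.80552324  6.31722068]
([12.62, 29.65, -7.22], [-0.0, -0.0, 0.088])
```

{"api": "play_rows", "payload": {
  "steps": [
    [[0, 0, -1, 0, 0, 0, 0.1], [0, 0, -3, 0, 0, 0, 0.1], [0, 0, -6, 0, 0, 0, 0.1], [0.3, 0.8, -9, 0, 0, 0, 0.1], [1, 2.5, -11, 0, 0, 0.01, 0.1], [2.1, 5, -11, 0, 0, 0.02, 0.1], [3.4, 8, -11, 0, 0, 0.03, 0.1], [4.7, 11, -11, 0, 0, 0.04, 0.1], [6, 14, -11, 0, 0, 0.05, 0.1], [7.3, 17, -11, 0, 0, 0.06, 0.1], [8.6, 20, -11, 0, 0, 0.07, 0.1], [9.9, 23, -11, 0, 0, 0.08, 0.1], [11.2, 26, -11, 0, 0, 0.088, 0.1], [12.2, 28.5, -11, 0, 0, 0.088, 0.1], [12.62, 29.5, -10, 0, 0, 0.088, 0.1], [12.62, 29.65, -9, 0, 0, 0.088, 0.1], [12.62, 29.65, -8, 0, 0, 0.088, 0.1], [12.62, 29.65, -7.22, 0, 0, 0.088, 0.1], [12.62, 29.65, -7.22, 0, 0, 0.088, 0.1], [12.62, 29.65, -7.22, 0, 0, 0.088, 0.1]]
  ]
}}

```text
time_s: 29.07
ee_pos: [0.5878, 0.1156, 0.0795]
eef_rot: [-3.141, 0.001, -0.041]
force: [0.2, -0.3, -0.0]
grip_width: 0.0237
```

Run:
```python
from h import *
o=ctrl.get_obs();print(o['grip_width'])
print(go((.5884,.1145,.0597),-.0427))
```

```text
0.023725695992880623
([0.07, 0.11, 1.98], [-0.0, 0.001, 0.001])
```

{"api": "play_rows", "payload": {
  "steps": [
    [[0.07, 0.11, 0.7, 0, 0.001, 0.001, 0.1], [0.07, 0.11, 1.3, 0, 0.001, 0.001, 0.1], [0.07, 0.11, 1.7, 0, 0.001, 0.001, 0.1], [0.07, 0.11, 1.9, 0, 0.001, 0.001, 0.1], [0.07, 0.11, 1.98, 0, 0.001, 0.001, 0.1], [0.07, 0.11, 1.98, 0, 0.001, 0.001, 0.1], [0.07, 0.11, 1.98, 0, 0.001, 0.001, 0.1]]
  ]
}}

```text
time_s: 29.65
ee_pos: [0.5886, 0.1145, 0.0598]
eef_rot: [-3.141, -0.0, -0.043]
force: [-0.2, 0.7, 0.5]
grip_width: 0.0236
```

{"api": "play_rows", "payload": {
  "steps": [
    [[0, 0, 0.06, 0, 0, 0, 0.1], [0, 0, 0.06, 0, 0, 0, 0.1], [0, 0, 0.06, 0, 0, 0, 0.26], [0, 0, 0.06, 0, 0, 0, 0.28], [0, 0, 0.06, 0, 0, 0, 0.32], [0, 0, 0.06, 0, 0, 0, 0.4], [0, 0, 0.06, 0, 0, 0, 0.45], [0, 0, -1, 0, 0, 0, 0.45], [0, 0, -3, 0, 0, 0, 0.45], [0, 0, -6, 0, 0, 0, 0.45], [0, 0, -7, 0, 0, 0, 0.45], [0, 0, -7, 0, 0, 0, 0.45], [0, 0, -7, 0, 0, 0, 0.45]]
  ]
}}

```text
time_s: 30.73
ee_pos: [0.5885, 0.1145, 0.1298]
eef_rot: [-3.141, -0.001, -0.043]
force: [-0.2, -0.1, -0.6]
grip_width: 0.0422
```

Run:
```python
from h import *
o=ctrl.get_obs();print(o['ee_pos'])
print(go((.562,.448,.12),.045))
```

```text
[0.58848773 0.1144533  0.12975552]
([-4.07, -33.21, 0.99], [-0.0, -0.001, -0.088])
```

{"api": "play_rows", "payload": {
  "steps": [
    [[-0.4, -3.5, 0, 0, 0, -0.01, 0.45], [-0.8, -7, 0, 0, 0, -0.02, 0.45], [-1.3, -10.5, 0, 0, 0, -0.03, 0.45], [-1.7, -14, 0, 0, 0, -0.04, 0.45], [-2.1, -17.5, 0, 0, 0, -0.05, 0.45], [-2.6, -21, 0, 0, 0, -0.06, 0.45], [-3, -24.5, 0, 0, 0, -0.07, 0.45], [-3.4, -28, 0, 0, 0, -0.08, 0.45], [-3.8, -31, 0, 0, 0, -0.088, 0.45], [-4.07, -33, 1, 0, 0, -0.088, 0.45], [-4.07, -33.21, 3, 0, 0, -0.088, 0.45], [-4.07, -33.21, 6, 0, 0, -0.088, 0.45], [-4.07, -33.21, 8, 0, 0, -0.088, 0.45], [-4.07, -33.21, 8, 0, 0, -0.088, 0.45], [-4.07, -33.21, 8, 0, 0, -0.088, 0.45]]
  ]
}}

```text
time_s: 31.98
ee_pos: [0.5613, 0.4474, 0.0478]
eef_rot: [3.14, 0.002, 0.045]
force: [0.4, 0.1, 0.5]
grip_width: 0.0424
```

Run:
```python
from h import *
o=ctrl.get_obs();print(o['ee_pos'])
print(go((.562,.448,.0065),.045))
```

```text
[0.56125051 0.44741451 0.04782497]
([0.09, -0.06, 4.13], [0.002, 0.002, 0.0])
```

{"api": "play_rows", "payload": {
  "steps": [
    [[0.09, -0.06, 1.5, 0.002, 0.002, 0, 0.45], [0.09, -0.06, 3, 0.002, 0.002, 0, 0.45], [0.09, -0.06, 3.8, 0.002, 0.002, 0, 0.45], [0.09, -0.06, 4.13, 0.002, 0.002, 0, 0.45], [0.09, -0.06, 4.13, 0.002, 0.002, 0, 0.45], [0.09, -0.06, 4.13, 0.002, 0.002, 0, 0.45], [0.09, -0.06, 4.13, 0.002, 0.002, 0, 0.35], [0.09, -0.06, 4.13, 0.002, 0.002, 0, 0.25], [0.09, -0.06, 4.13, 0.002, 0.002, 0, 0.15], [0.09, -0.06, 4.13, 0.002, 0.002, 0, 0.1], [0.09, -0.06, 4.13, 0.002, 0.002, 0, 0.1], [0.09, -0.06, 4.13, 0.002, 0.002, 0, 0.1]]
  ]
}}

```text
time_s: 32.98
ee_pos: [0.5622, 0.4481, 0.007]
eef_rot: [-3.141, -0.0, 0.045]
force: [-0.0, -0.3, 3.3]
grip_width: 0.0222
```

Run:
```python
from h import *
o=ctrl.get_obs();print(o['ee_pos'],o['eef_rot'],o['grip_width'],o['force'])
print(go((.4698,.1522,.08),-.0436))
```

```text
[0.562208   0.44814364 0.00702801] [-3.14087411e+00 -4.12816117e-04  4.54477433e-02] 0.022215130394794922 [-0.0191299  -0.26898074  3.32765977]
([-10.57, 29.14, -7.32], [-0.001, -0.0, 0.089])
```

{"api": "play_rows", "payload": {
  "steps": [
    [[0, 0, -1, 0, 0, 0, 0.1], [0, 0, -3, 0, 0, 0, 0.1], [0, 0, -6, 0, 0, 0, 0.1], [-0.3, 0.8, -9, 0, 0, 0, 0.1], [-0.9, 2.5, -11, 0, 0, 0.01, 0.1], [-1.8, 5, -11, 0, 0, 0.02, 0.1], [-2.9, 8, -11, 0, 0, 0.03, 0.1], [-4, 11, -11, 0, 0, 0.04, 0.1], [-5.1, 14, -11, 0, 0, 0.05, 0.1], [-6.2, 17, -11, 0, 0, 0.06, 0.1], [-7.3, 20, -11, 0, 0, 0.07, 0.1], [-8.4, 23, -11, 0, 0, 0.08, 0.1], [-9.5, 26, -11, 0, 0, 0.089, 0.1], [-10.3, 28.2, -11, 0, 0, 0.089, 0.1], [-10.57, 29.1, -10, 0, 0, 0.089, 0.1], [-10.57, 29.14, -9, 0, 0, 0.089, 0.1], [-10.57, 29.14, -8, 0, 0, 0.089, 0.1], [-10.57, 29.14, -7.32, 0, 0, 0.089, 0.1], [-10.57, 29.14, -7.32, 0, 0, 0.089, 0.1], [-10.57, 29.14, -7.32, 0, 0, 0.089, 0.1]]
  ]
}}

```text
time_s: 34.65
ee_pos: [0.4697, 0.1528, 0.0795]
eef_rot: [-3.141, 0.001, -0.043]
force: [-0.2, 0.2, -1.6]
grip_width: 0.0224
```

Run:
```python
from h import *
o=ctrl.get_obs();print(o['grip_width'])
print(go((.4698,.1522,.0542),-.0436))
```

```text
0.022389599592199178
([0.01, 0.06, 2.53], [-0.0, 0.001, 0.001])
```

{"api": "play_rows", "payload": {
  "steps": [
    [[0.01, 0.06, 0.9, 0, 0.001, 0, 0.1], [0.01, 0.06, 1.7, 0, 0.001, 0, 0.1], [0.01, 0.06, 2.2, 0, 0.001, 0, 0.1], [0.01, 0.06, 2.45, 0, 0.001, 0, 0.1], [0.01, 0.06, 2.53, 0, 0.001, 0, 0.1], [0.01, 0.06, 2.53, 0, 0.001, 0, 0.1], [0.01, 0.06, 2.53, 0, 0.001, 0, 0.1]]
  ]
}}

```text
time_s: 35.23
ee_pos: [0.4699, 0.1522, 0.0543]
eef_rot: [-3.141, -0.0, -0.043]
force: [0.5, -0.4, -0.6]
grip_width: 0.0225
```

{"api": "play_rows", "payload": {
  "steps": [
    [[0, 0, 0.06, 0, 0, 0, 0.1], [0, 0, 0.06, 0, 0, 0, 0.1], [0, 0, 0.06, 0, 0, 0, 0.24], [0, 0, 0.06, 0, 0, 0, 0.26], [0, 0, 0.06, 0, 0, 0, 0.3], [0, 0, 0.06, 0, 0, 0, 0.4], [0, 0, 0.06, 0, 0, 0, 0.45], [0, 0, -1, 0, 0, 0, 0.45], [0, 0, -3, 0, 0, 0, 0.45], [0, 0, -6, 0, 0, 0, 0.45], [0, 0, -7, 0, 0, 0, 0.45], [0, 0, -7, 0, 0, 0, 0.45], [0, 0, -7, 0, 0, 0, 0.45]]
  ]
}}

```text
time_s: 36.32
ee_pos: [0.4698, 0.1522, 0.1243]
eef_rot: [-3.141, -0.001, -0.043]
force: [-0.5, 0.4, 0.3]
grip_width: 0.0422
```

Run:
```python
from h import *
print(go((.505,.4615,.12),.0445))
```

```text
([2.2, -31.05, 0.45], [-0.001, -0.001, -0.087])
```

{"api": "play_rows", "payload": {
  "steps": [
    [[0.2, -3.5, 0, 0, 0, -0.01, 0.45], [0.5, -7, 0, 0, 0, -0.02, 0.45], [0.7, -10.5, 0, 0, 0, -0.03, 0.45], [1, -14, 0, 0, 0, -0.04, 0.45], [1.2, -17.5, 0, 0, 0, -0.05, 0.45], [1.5, -21, 0, 0, 0, -0.06, 0.45], [1.7, -24.5, 0, 0, 0, -0.07, 0.45], [2, -28, 0, 0, 0, -0.08, 0.45], [2.2, -30.5, 0, 0, 0, -0.087, 0.45], [2.2, -31.05, 2, 0, 0, -0.087, 0.45], [2.2, -31.05, 5, 0, 0, -0.087, 0.45], [2.2, -31.05, 7.5, 0, 0, -0.087, 0.45], [2.2, -31.05, 7.5, 0, 0, -0.087, 0.45], [2.2, -31.05, 7.5, 0, 0, -0.087, 0.45]]
  ]
}}

```text
time_s: 37.48
ee_pos: [0.5042, 0.4608, 0.0474]
eef_rot: [3.14, 0.002, 0.044]
force: [0.1, 0.8, 0.6]
grip_width: 0.0426
```

Run:
```python
from h import *
o=ctrl.get_obs();print(o['ee_pos'])
print(go((.505,.4615,.0066),.0445))
```

```text
[0.50424316 0.46079024 0.04741506]
([0.09, -0.08, 4.08], [0.002, 0.002, -0.0])
```

{"api": "play_rows", "payload": {
  "steps": [
    [[0.09, -0.08, 1.5, 0.002, 0.002, 0, 0.45], [0.09, -0.08, 3, 0.002, 0.002, 0, 0.45], [0.09, -0.08, 3.8, 0.002, 0.002, 0, 0.45], [0.09, -0.08, 4.08, 0.002, 0.002, 0, 0.45], [0.09, -0.08, 4.08, 0.002, 0.002, 0, 0.45], [0.09, -0.08, 4.08, 0.002, 0.002, 0, 0.45], [0.09, -0.08, 4.08, 0.002, 0.002, 0, 0.35], [0.09, -0.08, 4.08, 0.002, 0.002, 0, 0.25], [0.09, -0.08, 4.08, 0.002, 0.002, 0, 0.15], [0.09, -0.08, 4.08, 0.002, 0.002, 0, 0.1], [0.09, -0.08, 4.08, 0.002, 0.002, 0, 0.1], [0.09, -0.08, 4.08, 0.002, 0.002, 0, 0.1]]
  ]
}}

```text
time_s: 38.48
ee_pos: [0.5052, 0.4617, 0.0071]
eef_rot: [-3.141, -0.0, 0.044]
force: [-0.9, -0.4, 3.9]
grip_width: 0.0224
```

Run:
```python
from h import *
o=ctrl.get_obs();print(o['ee_pos'],o['eef_rot'],o['grip_width'],o['force'])
print(go((.5292,.15,.08),-.0412))
```

```text
[0.5051734  0.46166356 0.00706514] [-3.14118999e+00 -2.23274561e-04  4.42992748e-02] 0.022397519604712052 [-0.9226528  -0.41298159  3.86648032]
([1.02, 31.24, -7.31], [-0.0, -0.0, 0.085])
```

{"api": "play_rows", "payload": {
  "steps": [
    [[0, 0, -1, 0, 0, 0, 0.1], [0, 0, -3, 0, 0, 0, 0.1], [0, 0, -6, 0, 0, 0, 0.1], [0, 0.8, -9, 0, 0, 0, 0.1], [0.1, 2.5, -11, 0, 0, 0.01, 0.1], [0.2, 5, -11, 0, 0, 0.02, 0.1], [0.3, 8, -11, 0, 0, 0.03, 0.1], [0.4, 11, -11, 0, 0, 0.04, 0.1], [0.5, 14, -11, 0, 0, 0.05, 0.1], [0.6, 17, -11, 0, 0, 0.06, 0.1], [0.7, 20, -11, 0, 0, 0.07, 0.1], [0.8, 23, -11, 0, 0, 0.08, 0.1], [0.9, 26, -11, 0, 0, 0.085, 0.1], [1, 29, -11, 0, 0, 0.085, 0.1], [1.02, 30.8, -10.5, 0, 0, 0.085, 0.1], [1.02, 31.24, -9.5, 0, 0, 0.085, 0.1], [1.02, 31.24, -8.3, 0, 0, 0.085, 0.1], [1.02, 31.24, -7.32, 0, 0, 0.085, 0.1], [1.02, 31.24, -7.32, 0, 0, 0.085, 0.1], [1.02, 31.24, -7.32, 0, 0, 0.085, 0.1]]
  ]
}}

```text
time_s: 40.15
ee_pos: [0.5287, 0.1509, 0.0794]
eef_rot: [-3.141, 0.001, -0.039]
force: [0.3, 0.2, -1.0]
grip_width: 0.0224
```

Run:
```python
from h import *
o=ctrl.get_obs();print(o['grip_width'])
print(go((.5292,.15,.0543),-.0412))
```

```text
0.02237888325535644
([0.06, 0.09, 2.51], [-0.0, 0.001, 0.002])
```

{"api": "play_rows", "payload": {
  "steps": [
    [[0.06, 0.09, 0.9, 0, 0.001, 0.002, 0.1], [0.06, 0.09, 1.7, 0, 0.001, 0.002, 0.1], [0.06, 0.09, 2.2, 0, 0.001, 0.002, 0.1], [0.06, 0.09, 2.45, 0, 0.001, 0.002, 0.1], [0.06, 0.09, 2.53, 0, 0.001, 0.002, 0.1], [0.06, 0.09, 2.57, 0, 0.001, 0.002, 0.1], [0.06, 0.09, 2.57, 0, 0.001, 0.002, 0.1], [0.06, 0.09, 2.57, 0, 0.001, 0.002, 0.24], [0.06, 0.09, 2.57, 0, 0.001, 0.002, 0.26], [0.06, 0.09, 2.57, 0, 0.001, 0.002, 0.3], [0.06, 0.09, 2.57, 0, 0.001, 0.002, 0.4], [0.06, 0.09, 2.57, 0, 0.001, 0.002, 0.45], [0.06, 0.09, 1.6, 0, 0.001, 0.002, 0.45], [0.06, 0.09, -1, 0, 0.001, 0.002, 0.45], [0.06, 0.09, -4, 0, 0.001, 0.002, 0.45], [0.06, -3, -8, 0, 0.001, 0.002, 0.45], [0.06, -7, -10, 0, 0.001, 0.002, 0.45], [0.06, -11, -10, 0, 0.001, 0.002, 0.45], [0.06, -15, -10, 0, 0.001, 0.002, 0.45], [0.06, -19, -10, 0, 0.001, 0.002, 0.45]]
  ]
}}

```text
time_s: 41.82
ee_pos: [0.5366, 0.3378, 0.1812]
eef_rot: [-3.14, -0.001, -0.042]
force: [1.1, 0.2, -0.4]
grip_width: 0.0422
```

{"api": "play_rows", "payload": {
  "steps": [
    [[-3, -3, 0, 0, 0, 0, 0.45], [-6, -6, 0, 0, 0, 0, 0.45], [-9, -9, 0, 0, 0, 0, 0.45], [-12, -11, 0, 0, 0, 0, 0.45], [-12, -11, 0, 0, 0, 0, 0.45], [-12, -11, 0, 0, 0, 0, 0.45]]
  ]
}}

```text
time_s: 42.32
ee_pos: [0.4199, 0.4538, 0.1819]
eef_rot: [-3.14, -0.002, -0.039]
force: [0.5, -0.5, 0.5]
grip_width: 0.0422
```

Run:
```python
from h import *
t=cam('top');w=ctrl.camera('scene')['frame']
a=cv2.resize(t['frame'][180:290,195:325],(640,594),interpolation=cv2.INTER_CUBIC)[:,:]
b=cv2.resize(t['frame'][185:255,330:435],(400,267),interpolation=cv2.INTER_CUBIC);s=cv2.resize(w[170:290,200:360],(400,300),interpolation=cv2.INTER_CUBIC)
r=np.vstack([b,s,np.zeros((27,400,3),np.uint8)])
cv2.imwrite('pics/fin.png',cv2.resize(np.hstack([a,r]),(800,457)))
t1=cv2.imread('pics/top0.png')[180:290,195:325].astype(int);d=abs(t['frame'][180:290,195:325].astype(int)-t1).max(2)
g=t['frame'][180:290,195:325]
# strict overlay: tool shifts by phase correlation in tool sub-windows
for n,(y0,y1) in {'strop':(12,35),'wide':(42,63),'narrow':(68,86)}.items():
    A=cv2.cvtColor(t1.astype(np.uint8),6)[y0:y1,:].astype(np.float32);B=cv2.cvtColor(g,6)[y0:y1,:].astype(np.float32)
    print(n,cv2.phaseCorrelate(A,B),abs(A-B).mean(),'right part',cv2.phaseCorrelate(A[:,58:].copy(),B[:,58:].copy()))
```

```text
strop ((0.4820189063426028, 0.05442215383365756), 0.7933218090622514) 8.453177 right part ((0.12251350034510011, 0.07075480438170523), 0.7993260931085657)
wide ((0.6316624861864, 0.5166645291481249), 0.8126897234975555) 29.777288 right part ((-0.24119547440736255, 1.59715299697341), 0.5283109209051838)
narrow ((0.4775871881144127, 0.42638360066261427), 0.7753869833769622) 20.667948 right part ((0.05679280992897162, 1.3213762769932922), 0.699876947167479)
```

View pics/fin.png

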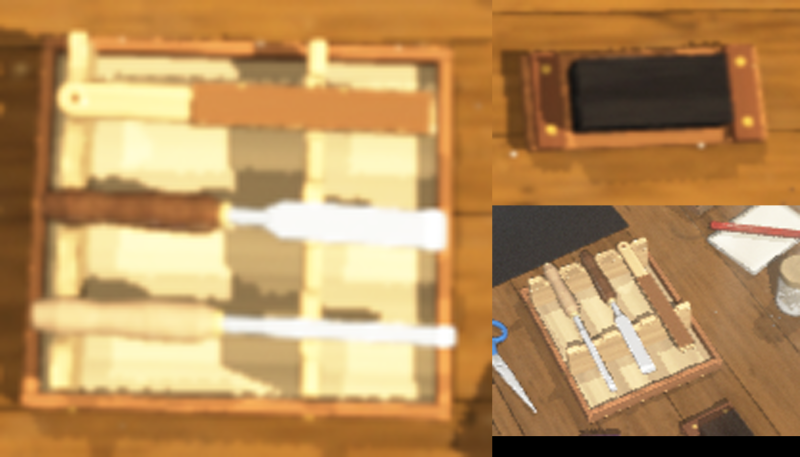

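```bash
python3 -c "
from station import ctrl
print(ctrl.hand_in())"
```

```text
the job is handed in; nothing more can be done
None
```

The job is done and handed in at about 42 s of the 149 s allowed. I laid the wide chisel, narrow chisel and strop on the mat, then moved the stone box to the holder. After that I put the strop, narrow chisel and wide chisel back in their own notches, handles to the left and same side up.

**Stone:** the last top view shows it lying flat between the cleats. Measured just after placing, it was within about 1 mm of centre.

**Strop:** it came back to within about 1 mm of where it lay.

**Chisels:** both handles are back where they were, but the blades are a little off. The wide chisel's tip sits about 4–5 mm nearer the robot than before, and the narrow one's about 3 mm, roughly 1° of turn each. Both are still in their notches, so I judged that within reason and left them.

**On the mat:** both chisels are longer than the mat, so their handles stuck out past the bench's left edge while they lay there. They stayed put.

**End state:** the gripper was clear of everything at hand-in.

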